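# Take the blade cap off a desk fan whose thread hand is unknown

## Task

Take the black blade cap off the nearer of the two opened desk fans, so that its blades can come off for cleaning: nobody knows whether its quick thread is normal or reversed, so try it gently both ways, turn it the way it comes loose (about a fifth of a turn) and lift it off, without lifting, turning or shoving the fan. Finish with the gripper still holding the cap up in the air, a good hand's width (some 8 cm) above the hub it sat on, and leave the farther fan, its cap and the rest of the desk as they are.

Things in the scene. Friction and masses are not known exactly. Their poses are not given: they have to be found in the camera images.
- fan_a: grey-white desk fan, head 200 mm across, 178 mm tall, 2.8 kg, loose on rubber feet (base 154 mm across), blowing straight up, guard off, blades locked. Origin: centre of its underside, on the desk; z up along the shaft; -x towards the orange lock tab. Rim 145 mm high, blades below 130 mm. There are two, fan_a and fan_b; either may be the near one (under 0.5 m from the robot); the other is over 0.65 m off
- cap_a: black ribbed blade cap of fan_a, 43 mm in diameter, 42 mm tall (side straight to 37 mm), 45 g, loose part on a quick thread. Origin: centre of its underside; z up; white index line on top along +x. One sense loosens (normal: counterclockwise; reversed: clockwise): it turns freely and lifts off at 1.0 to 1.25 rad from its start (end stop from 1.35). The other sense stops hard within 0.3 rad; a light grip (15 N) slips, a firm one twists the fan
- fan_a_lock (a point): orange rotor-lock tab on the rim of fan_a, 96 mm from the shaft, 145 mm above the desk: shows whether the fan was shifted, turned or lifted
- fan_a_seat (a point): centre of the flat hub face (58 mm across) of fan_a on which its cap's underside rests, on the shaft's axis, 136 mm above the desk. The threaded stub in the cap is 21 mm tall. The cap stays down by its weight while turned; until its thread is free it rises only about 3 mm, and pulling harder (28 N) lifts the whole fan
- fan_b: grey-white desk fan, head 200 mm across, 178 mm tall, 2.8 kg, loose on rubber feet (base 154 mm across), blowing straight up, guard off, blades locked. Origin: centre of its underside, on the desk; z up along the shaft; -x towards the orange lock tab. Rim 145 mm high, blades below 130 mm. There are two, fan_a and fan_b; either may be the near one (under 0.5 m from the robot); the other is over 0.65 m off
- cap_b: black ribbed blade cap of fan_b, 43 mm in diameter, 42 mm tall (side straight to 37 mm), 45 g, loose part on a quick thread. Origin: centre of its underside; z up; white index line on top along +x. One sense loosens (normal: counterclockwise; reversed: clockwise): it turns freely and lifts off at 1.0 to 1.25 rad from its start (end stop from 1.35). The other sense stops hard within 0.3 rad; a light grip (15 N) slips, a firm one twists the fan
- fan_b_lock (a point): orange rotor-lock tab on the rim of fan_b, 96 mm from the shaft, 145 mm above the desk: shows whether the fan was shifted, turned or lifted
- fan_b_seat (a point): centre of the flat hub face (58 mm across) of fan_b on which its cap's underside rests, on the shaft's axis, 136 mm above the desk. The threaded stub in the cap is 21 mm tall. The cap stays down by its weight while turned; until its thread is free it rises only about 3 mm, and pulling harder (28 N) lifts the whole fan
- tin: small round grey-blue tin, 66 mm across, 33 mm tall; bystander. Origin: centre of its underside
- glue: red and white glue stick standing upright, 26 mm across, 94 mm tall; bystander. Origin: centre of its underside
- pad: yellow pad of sticky notes, 76 x 76 x 28 mm; bystander. Origin: centre of its underside
Mind the look-alikes: they are no part of the job. What is shaped like the cap_b but brown or purple is not meant.

How it is judged:
At the end, for the whole second after the job is handed in: The near fan's cap is gripped (over 1 N), still, its underside over 50 mm above the hub face and off the fan; that fan stands flat, its lock tab within 30 mm of its start; the far fan (20 mm), its seated cap and the tin, glue stick and pad (30 mm) are where they were (((world x of fan_a below 0.55 m and z of cap_a in the frame of fan_a_seat above 0.05 m and height (world z) of cap_a above 0.18 m and contact force between cap_a and the fingers above 1 N and contact force between cap_a and fan_a below 0.05 N and linear speed of cap_a below 0.03 m/s and height (world z) of fan_a below 0.004 m and angle between fan_a's own z axis and vertical below 0.04 rad and linear speed of fan_a below 0.01 m/s and distance of each of fan_a_lock, tin, glue, pad from where it was at the start of the episode below 0.03 m and z of cap_b in the frame of fan_b_seat below 0.005 m and distance of fan_b_lock from where it was at the start of the episode below 0.02 m) or (world x of fan_b below 0.55 m and z of cap_b in the frame of fan_b_seat above 0.05 m and height (world z) of cap_b above 0.18 m and contact force between cap_b and the fingers above 1 N and contact force between cap_b and fan_b below 0.05 N and linear speed of cap_b below 0.03 m/s and height (world z) of fan_b below 0.004 m and angle between fan_b's own z axis and vertical below 0.04 rad and linear speed of fan_b below 0.01 m/s and distance of each of fan_b_lock, tin, glue, pad from where it was at the start of the episode below 0.03 m and z of cap_a in the frame of fan_a_seat below 0.005 m and distance of fan_a_lock from where it was at the start of the episode below 0.02 m))); the arm keeps its last pose, push and grip.
It fails at once if a fan was lifted, twisted or shoved (its lock tab moved by more than 40 mm, or its underside rose by more than 15 mm) (distance of any of fan_a_lock, fan_b_lock from where it was at the start of the episode above 0.04 m or height (world z) of any of fan_a, fan_b above 0.015 m).
It fails at once if the cap of the farther fan was taken off ((not (world x of fan_a below 0.55 m) and z of cap_a in the frame of fan_a_seat above 0.015 m) or (not (world x of fan_b below 0.55 m) and z of cap_b in the frame of fan_b_seat above 0.015 m)).
It fails at once if the tin, the glue stick or the note pad was knocked about (moved by more than 40 mm) (distance of any of tin, glue, pad from where it was at the start of the episode above 0.04 m).
It also fails if it takes over 48 s, if anything falls off the work surface, if the arm or the gripper's body presses on something with over 40 N, if the wrist force passes 120 N, or if a joint passes its speed limit or range.

## Robot

A 6-joint arm with a two-finger parallel gripper is mounted at the origin on the work surface; the furniture and walls round the work are solid. World frame = base frame: x ahead of the robot, y to its left, z up, the work surface at z = 0. Lengths are in m, angles in rad, forces in N, time in s.
With the tool pointing down it reaches from about 0.25 to 0.725 m from the base axis. Payload 4 kg.
Tool frame: the origin (TCP) lies midway between the tips of the shut fingers; the grasp point (between the pads) lies bot.tcp_to_grasp behind it (bot.tcp_to_grasp is the distance from the TCP to the grasp point, in m); z points along the fingers, y is the line along which they close (so a half turn about z gives the same grasp; the last joint's range is limited). The gripper opens to 85 mm and grips with 20 to 120 N. Pads are 22 mm wide; open, the fingers measure 114 mm over their backs; the gripper's body (76 mm by 85 mm) begins 54 mm behind the grasp point. The pads swing forward as they close: fully open they stand 13 mm farther back than shut.
Start: joints at [-1.256, 0.241, 0.005, 1.335, 0, 1.571], TCP at [0.155, -0.475, 0.231] pointing down, gripper open.
Joint ranges: [-2.72, 2.72], [-1.05, 1.87], [-1.09, 1.28], [-1.99, 2.15], [-1.42, 1.44], [-3.14, 3.14]. Speed limits (rad/s): [2.79, 2.79, 3.14, 3.14, 3.14, 3.14].

## Interface

Orientations are given as a unit quaternion [x, y, z, w].
In Python, from workcell import readout, camera, bot gives the robot as it stands. The module is installed in compiled form; this text tells all that it offers.
- The arm moves only by the tool jog_arm, never from a script. Its argument "motion" is a list of rows, each an object of numbers: "x", "y", "z": the shift along the tool's x, y, z in mm; "spin": the turn about the tool's z in degrees; "fingers": the closure, from -1 (fully open) to 1 (shut). A call has 1 to 8 rows; each row is the pose to reach, as a shift and turn from the pose commanded when the call began, along the tool's axes at that moment; what a row does not reach only later rows make up. A row lasts 1/8 s, in which the tool goes at most 62.5 mm and 10.7 degrees, less where a joint would pass 70% of its speed; a pose out of reach is approached as far as the arm can. A call with a gripper value outside its range is refused whole. The fingers move at their own pace and stop on an object; the grip force is fixed at half the most. Time passes only in rows, so rows that repeat a pose let the fingers close. It gives the time, the measured TCP pose, the force, the opening and the grip force at its end, in the units of the state.
- readout.get_obs(): the state, without advancing time (a new reading comes with each control period).
- camera(name): name is "side" or "top" or "wrist"; returns a dict with "pixels" (384x512x3 uint8, red, green, blue), "K" (3x3 intrinsics, pixels), "dist" ([k1, k2, p1, p2, k3] as OpenCV has them; the pictures are not rectified), "rvec" (rotation vector, rad) and "tvec" (3), from world to camera coordinates, as OpenCV has them. Camera axes: x right, y down, z forward; pixel columns grow to the right and rows downward; lengths in m; the calibration is good to about 2 mm. A picture is of the moment at which its call begins. There is no depth.
- bot.job_done(): hands the job in; it is judged then, once.
The state is a dict: "clock": time; "joint_pos": joint angles; "joint_vel": joint speeds; "tau": joint torques, N m; "eef_pos": TCP position; "tool_rot": TCP orientation; "ft_force": force on the tool from outside, world axes, zero at the start; "ft_torque": the same for the moment, N m; "grip_width": finger opening in m; "grasp_force": force on a finger pad.
Only numpy, scipy, OpenCV 4.12 (cv2) and the standard library are available. Lean on these libraries where they do the work, as an engineer would, in place of code of your own. Each camera call takes 0.05 s, during which the arm holds its last target. There are 200 camera calls.

## Working session

There is one attempt and no reset: what is moved stays moved. The work goes in short steps, Python scripts to look and compute and a tool call to move; the robot and the scene stay as the last step left them, time stands still between calls to the robot, and variables do not carry over. Pictures are saved under pics/ and viewed, at most 10 in all, crops included, and the job is handed in when it is done.

Besides the shell and the picture viewer there is one more tool, called by a JSON object that holds its "fn" and its "kwargs". jog_arm: Moves the arm, as the interface text tells. Its arguments: {"type":"object","properties":{"motion":{"type":"array"}},"required":["motion"]}

```bash
mkdir -p pics; cat > h.py <<'E'
import numpy as np, cv2
from workcell import readout, camera, bot
def ray(c,uv):
    R,_=cv2.Rodrigues(np.array(c["rvec"],float)); t=np.array(c["tvec"],float).ravel()
    p=cv2.undistortPoints(np.array([[uv]],float),np.array(c["K"],float),np.array(c["dist"],float))[0,0]
    return -R.T@t, R.T@np.array([p[0],p[1],1.])
def onz(c,uv,z):
    o,d=ray(c,uv); return o+d*(z-o[2])/d[2]
def save(c,name): cv2.imwrite("pics/"+name,cv2.cvtColor(c["pixels"],cv2.COLOR_RGB2BGR))
E
python3 - <<'E'
from h import *
import pickle
a=[camera(n) for n in("top","side")]
pickle.dump(a,open("a.pkl","wb"))
im=np.vstack([x["pixels"] for x in a])
cv2.imwrite("pics/a_top.png",a[0]["pixels"][:,:,::-1]);cv2.imwrite("pics/a_side.png",a[1]["pixels"][:,:,::-1])
o=readout.get_obs();print({k:np.round(v,3) for k,v in o.items()},bot.tcp_to_grasp)
E
```

```text
{'clock': np.float64(0.1), 'joint_pos': array([-1.256,  0.241,  0.004,  1.335, -0.   ,  1.571]), 'joint_vel': array([ 0.001, -0.001,  0.004, -0.   ,  0.003,  0.   ]), 'tau': array([ 0.0000e+00, -3.7314e+01,  2.5301e+01,  1.1000e-02,  0.0000e+00,
        0.0000e+00]), 'eef_pos': array([ 0.155, -0.475,  0.231]), 'tool_rot': array([ 0.988,  0.157, -0.   , -0.001]), 'ft_force': array([ 0.033, -0.489, -0.17 ]), 'ft_torque': array([-0.002,  0.041,  0.002]), 'grasp_force': np.float64(0.0), 'grip_width': np.float64(0.086)} 0.0187
```

View pics/a_top.png

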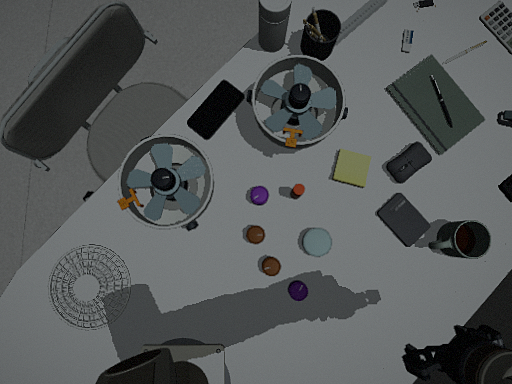

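View pics/a_side.png

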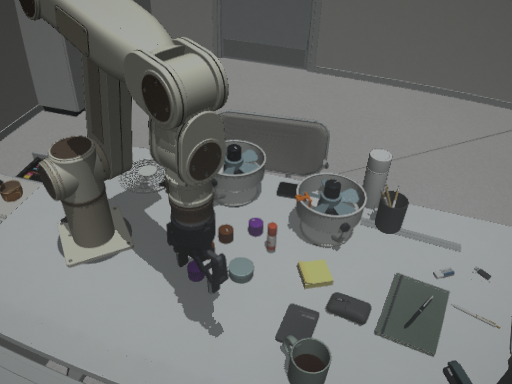

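The top view shows two grey-white fans. One has a black cap at about (165,180) and its orange tab at (130,200); the other has a cap at (299,95) and its tab at (292,136). The brown caps (256,235), (271,266) and the purple ones (260,195), (298,290) lie on the desk and are look-alikes. In the side view the fan caps are at (234,152) and (332,188). Next I'll cast rays to see which fan is nearer and check the choice in a crop.

```bash
python3 - <<'E'
from h import *
import pickle
t,s=pickle.load(open("a.pkl","rb"))
for uv in((165,180),(299,95)): print(uv,onz(t,uv,.178).round(3))
for uv in((234,149),(332,184)): print(uv,onz(s,uv,.178).round(3))
hsv=cv2.cvtColor(t["pixels"],cv2.COLOR_RGB2HSV)
m=cv2.inRange(hsv,(8,150,150),(25,255,255))
n,_,st,ce=cv2.connectedComponentsWithStats(m)
for i in range(1,n):
    if st[i,4]>30: print("orange",ce[i].round(1),st[i,4],onz(t,ce[i],.145).round(3))
g=cv2.cvtColor(t["pixels"],cv2.COLOR_RGB2GRAY)
for (u,v) in((165,180),(299,95)):
    m=np.zeros_like(g); m[v-22:v+22,u-22:u+22]=(g[v-22:v+22,u-22:u+22]<45)*255
    n,_,st,ce=cv2.connectedComponentsWithStats(m)
    for i in range(1,n):
        if st[i,4]>60: print("dark",st[i],ce[i].round(1),onz(t,ce[i],.157).round(3))
c=t["pixels"][120:240,110:230]
cv2.imwrite("pics/b.png",cv2.resize(c,None,fx=5,fy=5,interpolation=cv2.INTER_CUBIC)[:,:,::-1])
E
```

```text
(165, 180) [0.45  0.003 0.178]
(299, 95) [ 0.617 -0.262  0.178]
(234, 149) [ 0.452 -0.004  0.178]
(332, 184) [ 0.619 -0.271  0.178]
dark [150 168  26  29 466] [161.9 179.9] [0.453 0.014 0.157]
dark [166 176  21  25 117] [176.8 190.2] [ 0.432 -0.016  0.157]
dark [288  83  23  26 452] [298.7  96. ] [ 0.623 -0.264  0.157]
dark [280  96  27  21 116] [289.6 108.4] [ 0.596 -0.245  0.157]
```

View pics/b.png

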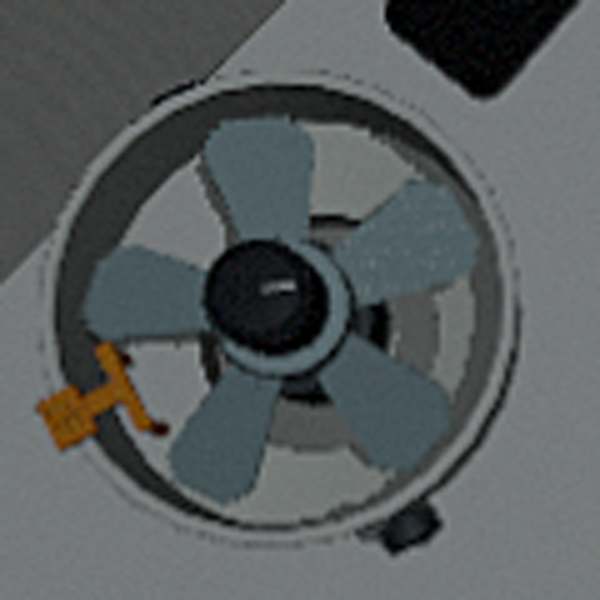

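The near fan is the one with the black cap at (162,179). It sits at about (0.452, 0.008), within 0.5 m, and the white index line confirms it. The other cap is 0.67 m away. I'll move to hover above the near one.

{"fn": "jog_arm", "kwargs": {"motion": [{"x": 45, "y": -38, "z": -10, "spin": -10, "fingers": -1}, {"x": 90, "y": -76, "z": -20, "spin": -20, "fingers": -1}, {"x": 135, "y": -115, "z": -30, "spin": -30, "fingers": -1}, {"x": 180, "y": -153, "z": -40, "spin": -40, "fingers": -1}, {"x": 225, "y": -191, "z": -40, "spin": -50, "fingers": -1}, {"x": 270, "y": -230, "z": -40, "spin": -60, "fingers": -1}, {"x": 315, "y": -268, "z": -40, "spin": -70, "fingers": -1}, {"x": 340, "y": -290, "z": -40, "spin": -80, "fingers": -1}]}}

```text
clock: 1.1
eef_pos: [0.389, -0.092, 0.271]
tool_rot: [0.653, 0.758, -0.0, -0.0]
ft_force: [0.4, -0.2, 1.0]
grip_width: 0.0854
grasp_force: 0.0
```

```bash
cat >> h.py <<'E'
from scipy.spatial.transform import Rotation as Ro
def need(p):
    o=readout.get_obs(); d=Ro.from_quat(o["tool_rot"]).inv().apply(np.array(p)-o["eef_pos"])*1000
    print("tcp",o["eef_pos"].round(4),"j",o["joint_pos"].round(2),"shift mm",d.round(1),"t",round(float(o["clock"]),2))
E
python3 -c "
from h import *
need([.452,.008,.27])"
```

```text
tcp [ 0.389 -0.092  0.271] j [-0.23  0.03 -0.14  1.4   0.    1.19] shift mm [89.6 77.2  1. ] t 1.1
```

{"fn": "jog_arm", "kwargs": {"motion": [{"x": 35, "y": 30, "spin": -8, "fingers": -1}, {"x": 70, "y": 60, "spin": -16, "fingers": -1}, {"x": 90, "y": 77, "spin": -24, "fingers": -1}, {"x": 90, "y": 77, "spin": -30, "fingers": -1}, {"x": 90, "y": 77, "spin": -30, "fingers": -1}]}}

```text
validation failed for argument at $.mo...
```

```bash
python3 - <<'E'
from h import *
import pickle
c=camera("wrist"); pickle.dump(c,open("w.pkl","wb")); save(c,"w.png"); need([.452,.008,.27])
E
```

```text
tcp [ 0.3904 -0.09    0.2709] j [-0.23  0.03 -0.14  1.4   0.    1.19] shift mm [87.3 76.   1.2] t 1.15
```

View pics/w.png

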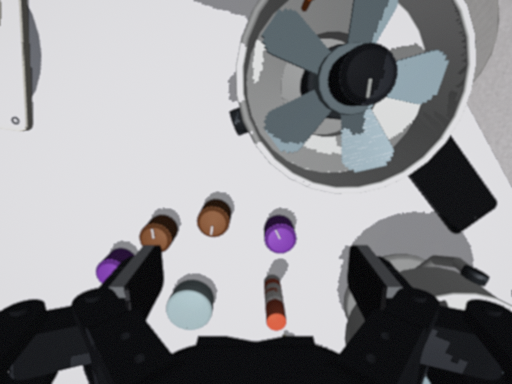

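The move was refused, and the only difference I see is that its rows had no "z". From its old pose, the wrist view shows the fan's cap top at about (370,73). I'll repeat the move with every field filled in.

{"fn": "jog_arm", "kwargs": {"motion": [{"x": 35, "y": 30, "z": 0, "spin": -8, "fingers": -1}, {"x": 70, "y": 60, "z": 0, "spin": -16, "fingers": -1}, {"x": 88, "y": 76, "z": 0, "spin": -24, "fingers": -1}, {"x": 88, "y": 76, "z": 0, "spin": -30, "fingers": -1}, {"x": 88, "y": 76, "z": 0, "spin": -30, "fingers": -1}]}}

```text
clock: 1.78
eef_pos: [0.451, 0.0035, 0.2708]
tool_rot: [0.439, 0.899, -0.0, -0.001]
ft_force: [-0.9, -0.0, 0.4]
grip_width: 0.0855
grasp_force: 0.0
```

```bash
python3 - <<'E'
from h import *
import pickle
o=pickle.load(open("w.pkl","rb"))
print("old",onz(o,(370,73),.178).round(4))
c=camera("wrist"); pickle.dump(c,open("w2.pkl","wb")); save(c,"w2.png"); need([.452,.008,.27])
E
```

```text
old [0.4557 0.0113 0.178 ]
tcp [0.4509 0.0032 0.2709] j [ 0.01  0.13 -0.03  1.41 -0.    0.92] shift mm [3.1 3.8 0.9] t 1.82
```

View pics/w2.png

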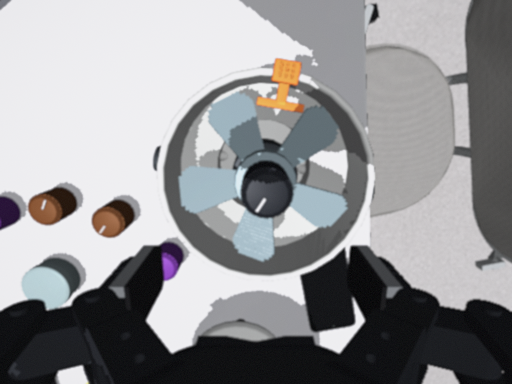

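The wrist view now shows the cap with its top face at about (268,196), the rim ring centred near (268,170), and the orange tab at (287,70). I'll measure the shaft axis from both the cap top and the rim.

```bash
python3 - <<'E'
from h import *
import pickle
c=pickle.load(open("w2.pkl","rb"))
g=cv2.cvtColor(c["pixels"],cv2.COLOR_RGB2GRAY)
m=np.zeros_like(g); m[160:222,238:300]=(g[160:222,238:300]<40)*255
m=cv2.morphologyEx(m,cv2.MORPH_OPEN,np.ones((9,9)))
cn=max(cv2.findContours(m,cv2.RETR_EXTERNAL,cv2.CHAIN_APPROX_NONE)[0],key=cv2.contourArea)
p=cn[:,0,:]; print(cv2.boundingRect(cn))
# lower part of the outline is the top face's edge: fit circle on z=.175
q=p[p[:,1]>194]; w=np.array([onz(c,x,.176)[:2] for x in q])
A=np.c_[2*w,np.ones(len(w))]; s=np.linalg.lstsq(A,(w**2).sum(1),rcond=None)[0]
print("cap top",s[:2].round(4),"r",np.sqrt(s[2]+s[0]**2+s[1]**2).round(4))
# fan rim outer edge read off the view (left,right,bottom,top extremes)
for a,b in(((161,180),(374,172)),): print(onz(c,a,.145).round(4),onz(c,b,.145).round(4))
print("tab",onz(c,(287,72),.145).round(4))
t=np.array(readout.get_obs()["eef_pos"])
for z in(.27,.176):
  t[2]=z; print("tcp px",cv2.projectPoints(t[None],np.array(c["rvec"]),np.array(c["tvec"]),np.array(c["K"]),np.array(c["dist"]))[0].ravel().round(0))
E
```

```text
(248, 162, 37, 20)Traceback (most recent call last):
  File "<stdin>", line 11, in <module>
    return umr_sum(a, axis, dtype, out, keepdims, initial, where)
numpy.exceptions.AxisError: axis 1 is out of bounds for array of dimension 1
```

```bash
python3 - <<'E'
from h import *
import pickle
c=pickle.load(open("w2.pkl","rb"))
g=cv2.cvtColor(c["pixels"],cv2.COLOR_RGB2GRAY)
print(g[196,236:300:3], g[180:226:3,275])
m=np.zeros_like(g); m[160:225,235:305]=(g[160:225,235:305]<50)*255
m=cv2.morphologyEx(m,cv2.MORPH_CLOSE,np.ones((11,11)))
m=cv2.morphologyEx(m,cv2.MORPH_OPEN,np.ones((9,9)))
cn=max(cv2.findContours(m,cv2.RETR_EXTERNAL,cv2.CHAIN_APPROX_NONE)[0],key=cv2.contourArea)
p=cn[:,0,:]; print(cv2.boundingRect(cn))
q=p[p[:,1]>194]
if len(q)>9:
  w=np.array([onz(c,x,.176)[:2] for x in q])
  A=np.c_[2*w,np.ones(len(w))]; s=np.linalg.lstsq(A,(w**2).sum(1),rcond=None)[0]
  print("cap top",s[:2].round(4),"r",np.sqrt(s[2]+s[0]**2+s[1]**2).round(4))
for a,b in(((161,180),(374,172)),): print(onz(c,a,.145).round(4),onz(c,b,.145).round(4))
print("tab",onz(c,(287,72),.145).round(4))
t=np.array(readout.get_obs()["eef_pos"])
for z in(.27,.176):
  t[2]=z; print("tcp px",cv2.projectPoints(t[None],np.array(c["rvec"]),np.array(c["tvec"]),np.array(c["K"]),np.array(c["dist"]))[0].ravel().round(0))
E
```

```text
[161 199  53  46  92  89  88  86  81  78  75  72  69  68  64  61  58  51
  33 144 185 184] [ 33  65  69  67  67  68  66  64  61  61  55  40 104 160 159 157]
(244, 162, 45, 20)
[ 0.3799 -0.0428  0.145 ] [0.524  0.0789 0.145 ]
tab [0.4111 0.0952 0.145 ]
tcp px [256. 249.]
tcp px [256. 198.]
```

```bash
python3 - <<'E'
from h import *
import pickle
c=pickle.load(open("w2.pkl","rb"))
g=cv2.cvtColor(c["pixels"],cv2.COLOR_RGB2GRAY)
m=np.zeros_like(g); m[175:225,235:305]=(g[175:225,235:305]<100)*255
m=cv2.morphologyEx(m,cv2.MORPH_CLOSE,np.ones((11,11)))
m=cv2.morphologyEx(m,cv2.MORPH_OPEN,np.ones((9,9)))
cn=max(cv2.findContours(m,cv2.RETR_EXTERNAL,cv2.CHAIN_APPROX_NONE)[0],key=cv2.contourArea)
p=cn[:,0,:]; print(cv2.boundingRect(cn))
q=p[p[:,1]>194]
w=np.array([onz(c,x,.174)[:2] for x in q])
A=np.c_[2*w,np.ones(len(w))]; s=np.linalg.lstsq(A,(w**2).sum(1),rcond=None)[0]
print("cap top",s[:2].round(4),"r",np.sqrt(s[2]+s[0]**2+s[1]**2).round(4))
need([s[0],s[1],.139])
E
```

```text
(241, 175, 64, 43)
cap top [0.4552 0.0112] r 0.0208
tcp [0.4509 0.0032 0.2709] j [ 0.01  0.13 -0.03  1.41 -0.    0.92] shift mm [  3.6   8.4 131.9] t 1.82
```

Both views agree on a cap centre of (0.455, 0.011), radius 20.8 mm (21.5 expected). The tab is 95 mm from it, as it should be. I'll centre the gripper and descend.

{"fn": "jog_arm", "kwargs": {"motion": [{"x": 4, "y": 8, "z": 0, "spin": 0, "fingers": -1}, {"x": 4, "y": 8, "z": 35, "spin": 0, "fingers": -1}, {"x": 4, "y": 8, "z": 70, "spin": 0, "fingers": -1}, {"x": 4, "y": 8, "z": 100, "spin": 0, "fingers": -1}, {"x": 4, "y": 8, "z": 120, "spin": 0, "fingers": -1}, {"x": 4, "y": 8, "z": 131, "spin": 0, "fingers": -1}, {"x": 4, "y": 8, "z": 131, "spin": 0, "fingers": -1}]}}

```text
clock: 2.7
eef_pos: [0.4548, 0.0114, 0.14]
tool_rot: [0.438, 0.899, -0.0, -0.001]
ft_force: [0.1, 0.4, -0.2]
grip_width: 0.0855
grasp_force: 0.0
```

{"fn": "jog_arm", "kwargs": {"motion": [{"x": 0, "y": 0, "z": 0, "spin": 0, "fingers": 0}, {"x": 0, "y": 0, "z": 0, "spin": 0, "fingers": 0.3}, {"x": 0, "y": 0, "z": 0, "spin": 0, "fingers": 0.6}, {"x": 0, "y": 0, "z": 0, "spin": 0, "fingers": 1}, {"x": 0, "y": 0, "z": 0, "spin": 0, "fingers": 1}, {"x": 0, "y": 0, "z": 0, "spin": 0, "fingers": 1}]}}

```text
clock: 3.45
eef_pos: [0.456, 0.0114, 0.1414]
tool_rot: [0.438, 0.899, 0.001, 0.001]
ft_force: [-0.6, -0.8, 5.9]
grip_width: 0.042
grasp_force: 61.1
```

Gripped at 61 N with a 42 mm opening. There is a 6 N push from below, so I'll ease up 1.5 mm. Then I'll try a gentle counterclockwise turn, which is negative spin because the tool z axis points down.

{"fn": "jog_arm", "kwargs": {"motion": [{"x": 0, "y": 0, "z": -1.5, "spin": 0, "fingers": 1}, {"x": 0, "y": 0, "z": -1.5, "spin": -2, "fingers": 1}, {"x": 0, "y": 0, "z": -1.5, "spin": -4, "fingers": 1}, {"x": 0, "y": 0, "z": -1.5, "spin": -4, "fingers": 1}]}}

```text
clock: 3.95
eef_pos: [0.4549, 0.0114, 0.1416]
tool_rot: [0.406, 0.914, -0.0, -0.0]
ft_force: [-0.6, -0.2, -0.3]
grip_width: 0.0418
grasp_force: 60.6
```

```bash
cat > s.py <<'E'
from h import *
o=readout.get_obs(); x=Ro.from_quat(o["tool_rot"]).as_matrix()[:,0]
print("F",o["ft_force"].round(1),"T",o["ft_torque"].round(2),"yaw",np.degrees(np.arctan2(x[1],x[0])).round(2),"z",o["eef_pos"].round(4),"j6",o["joint_pos"][5].round(3))
E
python3 s.py
```

```text
F [-0.6 -0.2 -0.3] T [-0.    0.04 -0.01] yaw 132.06 z [0.4549 0.0114 0.1416] j6 0.862
```

Torque is about 0 after 4° counterclockwise. I'll keep going in small steps.

{"fn": "jog_arm", "kwargs": {"motion": [{"x": 0, "y": 0, "z": 0, "spin": -2, "fingers": 1}, {"x": 0, "y": 0, "z": 0, "spin": -4, "fingers": 1}, {"x": 0, "y": 0, "z": 0, "spin": -5, "fingers": 1}, {"x": 0, "y": 0, "z": 0, "spin": -5, "fingers": 1}]}}

```text
clock: 4.45
eef_pos: [0.4551, 0.0114, 0.1418]
tool_rot: [0.366, 0.931, 0.0, 0.0]
ft_force: [-0.3, -0.6, -0.2]
grip_width: 0.0419
grasp_force: 60.6
```

```bash
python3 s.py
```

```text
F [-0.3 -0.6 -0.2] T [ 0.02 -0.02 -0.01] yaw 137.05 z [0.4551 0.0114 0.1418] j6 0.775
```

{"fn": "jog_arm", "kwargs": {"motion": [{"x": 0, "y": 0, "z": 0, "spin": -2, "fingers": 1}, {"x": 0, "y": 0, "z": 0, "spin": -4, "fingers": 1}, {"x": 0, "y": 0, "z": 0, "spin": -4, "fingers": 1}]}}

```text
clock: 4.82
eef_pos: [0.4551, 0.0114, 0.1418]
tool_rot: [0.333, 0.943, 0.0, 0.0]
ft_force: [0.2, -0.4, -0.2]
grip_width: 0.0418
grasp_force: 60.6
```

```bash
python3 s.py
```

```text
F [ 0.2 -0.4 -0.2] T [ 0.03 -0.01  0.01] yaw 141.06 z [0.4551 0.0114 0.1418] j6 0.705
```

{"fn": "jog_arm", "kwargs": {"motion": [{"x": 0, "y": 0, "z": 0, "spin": -2, "fingers": 1}, {"x": 0, "y": 0, "z": 0, "spin": -4, "fingers": 1}, {"x": 0, "y": 0, "z": 0, "spin": -4, "fingers": 1}]}}

```text
clock: 5.2
eef_pos: [0.4552, 0.0114, 0.1418]
tool_rot: [0.3, 0.954, -0.0, 0.0]
ft_force: [1.2, 0.5, -0.2]
grip_width: 0.042
grasp_force: 60.6
```

```bash
python3 s.py
```

```text
F [ 1.2  0.5 -0.2] T [-0.05  0.02 -0.01] yaw 145.06 z [0.4552 0.0114 0.1418] j6 0.635
```

{"fn": "jog_arm", "kwargs": {"motion": [{"x": 0, "y": 0, "z": 0, "spin": -2, "fingers": 1}, {"x": 0, "y": 0, "z": 0, "spin": -3, "fingers": 1}, {"x": 0, "y": 0, "z": 0, "spin": -3, "fingers": 1}]}}

```text
clock: 5.58
eef_pos: [0.4554, 0.0113, 0.1419]
tool_rot: [0.275, 0.961, -0.0, 0.0]
ft_force: [1.5, -1.7, -1.0]
grip_width: 0.0415
grasp_force: 60.6
```

```bash
python3 s.py
```

```text
F [ 1.5 -1.7 -1. ] T [-0.18 -0.25  0.  ] yaw 148.04 z [0.4554 0.0113 0.1419] j6 0.583
```

No torque after 20° (0.35 rad), which is beyond the hard stop's range, so the thread looks normal. I'll turn further and check that the tab hasn't moved.

{"fn": "jog_arm", "kwargs": {"motion": [{"x": 0, "y": 0, "z": 0, "spin": -3, "fingers": 1}, {"x": 0, "y": 0, "z": 0, "spin": -6, "fingers": 1}, {"x": 0, "y": 0, "z": 0, "spin": -8, "fingers": 1}, {"x": 0, "y": 0, "z": 0, "spin": -8, "fingers": 1}]}}

```text
clock: 6.08
eef_pos: [0.4557, 0.0114, 0.1419]
tool_rot: [0.208, 0.978, 0.0, 0.001]
ft_force: [3.0, -0.1, -1.4]
grip_width: 0.0418
grasp_force: 60.8
```

```bash
cat > tab.py <<'E'
from h import *
import pickle
t0=pickle.load(open("a.pkl","rb"))[0]; t1=camera("top")
for t in(t0,t1):
    m=cv2.inRange(cv2.cvtColor(t["pixels"],cv2.COLOR_RGB2HSV),(8,150,90),(25,255,255))
    n,_,st,ce=cv2.connectedComponentsWithStats(m)
    print([(ce[i].round(1).tolist(),int(st[i,4]),onz(t,ce[i],.145).round(4).tolist()) for i in range(1,n) if st[i,4]>15])
E
python3 s.py; python3 tab.py
```

```text
F [ 3.  -0.1 -1.4] T [-0.07 -0.63 -0.46] yaw 155.98 z [0.4557 0.0114 0.1419] j6 0.444
[([291.6, 136.8], 160, [0.5401, -0.2483, 0.145]), ([299.2, 190.9], 32, [0.4282, -0.2606, 0.145]), ([127.8, 200.4], 168, [0.4143, 0.0861, 0.145])]
[([291.6, 136.8], 162, [0.54, -0.2483, 0.145]), ([299.5, 190.1], 41, [0.4298, -0.2612, 0.145]), ([133.9, 198.0], 63, [0.419, 0.0737, 0.145])]
```

```bash
cat > wt.py <<'E'
from h import *
import pickle,sys
c0=pickle.load(open("w2.pkl","rb")); c=camera("wrist"); save(c,sys.argv[1])
for t in(c0,c):
    m=cv2.inRange(cv2.cvtColor(t["pixels"],cv2.COLOR_RGB2HSV),(8,150,90),(25,255,255))
    n,_,st,ce=cv2.connectedComponentsWithStats(m)
    print([(ce[i].round(1).tolist(),st[i].tolist(),onz(t,ce[i],.145).round(4).tolist()) for i in range(1,n) if st[i,4]>60])
E
python3 wt.py w3.png
```

```text
[([283.6, 84.5], [257, 59, 46, 53, 1071], [0.415, 0.0861, 0.145]), ([43.5, 208.9], [30, 194, 32, 30, 441], [0.3106, -0.1313, 0.145]), ([109.1, 220.4], [93, 207, 32, 29, 251], [0.3633, -0.1042, 0.145])]
[([373.1, 110.6], [306, 60, 118, 111, 4222], [0.4144, 0.0851, 0.145]), ([8.9, 166.3], [0, 143, 19, 44, 400], [0.3703, -0.0742, 0.145])]
```

View pics/w3.png

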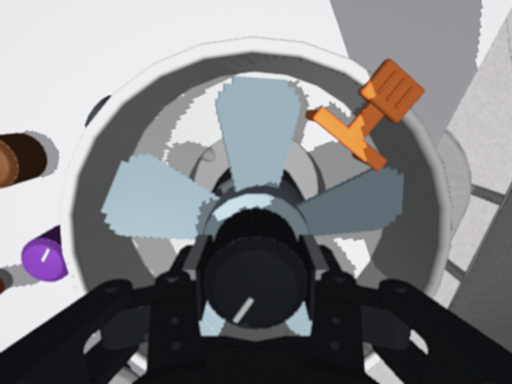

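The tab is within 1 mm of its start, so the fan stands still. It shows at (373,110) in the wrist view. The cap is between the pads, with its index line from about (236,320) to (252,300). I'll work out how far that line has turned in world coordinates.

```bash
cat > line.py <<'E'
from h import *
import pickle,sys
def ang(c,box,z=.178):
    x0,y0,x1,y1=box; g=cv2.cvtColor(c["pixels"],cv2.COLOR_RGB2GRAY)
    s=g[y0:y1,x0:x1]; m=(s>np.median(s)+45).astype(np.uint8)
    n,l,st,ce=cv2.connectedComponentsWithStats(m); i=1+np.argmax(st[1:,4])
    v,u=np.nonzero(l==i); w=np.array([onz(c,(a+x0,b+y0),z)[:2] for a,b in zip(u,v)])
    e=np.linalg.svd(w-w.mean(0))[2][0]
    print("n",len(u),"angle mod 180",np.degrees(np.arctan2(e[1],e[0]))%180,"mid",w.mean(0).round(4))
if __name__=="__main__":
    ang(pickle.load(open("w2.pkl","rb")),(254,188,276,213))
    ang(camera("wrist"),(222,280,280,322),.180)
E
python3 line.py; python3 s.py
```

```text
n 70 angle mod 180 95.65990533827696 mid [0.457  0.0011]
n 205 angle mod 180 122.97497427618356 mid [0.4601 0.0034]
F [ 3.4 -0.3 -1.6] T [-0.16 -0.76 -0.46] yaw 156.0 z [0.4556 0.0113 0.1419] j6 0.444
```

The cap has turned 27° with the gripper while the fan stayed put, so counterclockwise loosens it. The -0.46 Nm with about 3 N sideways looks like an off-axis bind. I'll ease over by 0.7 mm, turn 3° more and compare.

{"fn": "jog_arm", "kwargs": {"motion": [{"x": -0.6, "y": 0.3, "z": 0, "spin": 0, "fingers": 1}, {"x": -0.6, "y": 0.3, "z": 0, "spin": 0, "fingers": 1}]}}

```text
clock: 6.48
eef_pos: [0.4557, 0.0114, 0.1419]
tool_rot: [0.208, 0.978, -0.0, -0.0]
ft_force: [2.7, -0.8, -1.4]
grip_width: 0.042
grasp_force: 60.9
```

```bash
python3 s.py
```

```text
F [ 2.7 -0.8 -1.4] T [-0.19 -0.44 -0.53] yaw 156.03 z [0.4557 0.0114 0.1419] j6 0.444
```

{"fn": "jog_arm", "kwargs": {"motion": [{"x": 0, "y": 0, "z": 0, "spin": -1.5, "fingers": 1}, {"x": 0, "y": 0, "z": 0, "spin": -3, "fingers": 1}, {"x": 0, "y": 0, "z": 0, "spin": -3, "fingers": 1}]}}

```text
clock: 6.85
eef_pos: [0.4556, 0.0114, 0.1418]
tool_rot: [0.182, 0.983, -0.0, -0.0]
ft_force: [0.5, -0.4, 1.2]
grip_width: 0.0417
grasp_force: 61.1
```

```bash
python3 s.py; python3 wt.py w4.png
```

```text
F [ 0.5 -0.4  1.2] T [-0.21 -0.27 -0.62] yaw 159.05 z [0.4556 0.0114 0.1418] j6 0.391
[([283.6, 84.5], [257, 59, 46, 53, 1071], [0.415, 0.0861, 0.145]), ([43.5, 208.9], [30, 194, 32, 30, 441], [0.3106, -0.1313, 0.145]), ([109.1, 220.4], [93, 207, 32, 29, 251], [0.3633, -0.1042, 0.145])]
[([376.5, 113.8], [309, 63, 119, 111, 4226], [0.4122, 0.0839, 0.145]), ([8.4, 152.9], [0, 129, 18, 44, 381], [0.3696, -0.0754, 0.145])]
```

The tab has now moved about 2.5 mm with this turn while the torque held near 0.6 Nm. That is a stop dragging the fan, so this sense doesn't loosen it. I'll back off clockwise gently and watch the torque.

{"fn": "jog_arm", "kwargs": {"motion": [{"x": 0, "y": 0, "z": 0, "spin": 4, "fingers": 1}, {"x": 0, "y": 0, "z": 0, "spin": 8, "fingers": 1}, {"x": 0, "y": 0, "z": 0, "spin": 12, "fingers": 1}, {"x": 0, "y": 0, "z": 0, "spin": 16, "fingers": 1}, {"x": 0, "y": 0, "z": 0, "spin": 20, "fingers": 1}, {"x": 0, "y": 0, "z": 0, "spin": 20, "fingers": 1}]}}

```text
clock: 7.65
eef_pos: [0.4549, 0.0118, 0.1415]
tool_rot: [0.349, 0.937, -0.0, -0.001]
ft_force: [0.5, -0.3, -0.2]
grip_width: 0.0414
grasp_force: 61.1
```

```bash
python3 s.py
```

```text
F [ 0.5 -0.3 -0.2] T [0.04 0.03 0.04] yaw 139.17 z [0.4549 0.0118 0.1415] j6 0.738
```

{"fn": "jog_arm", "kwargs": {"motion": [{"x": 0, "y": 0, "z": 0, "spin": 4, "fingers": 1}, {"x": 0, "y": 0, "z": 0, "spin": 8, "fingers": 1}, {"x": 0, "y": 0, "z": 0, "spin": 11, "fingers": 1}, {"x": 0, "y": 0, "z": 0, "spin": 11, "fingers": 1}]}}

```text
clock: 8.15
eef_pos: [0.4552, 0.0116, 0.1415]
tool_rot: [0.437, 0.899, -0.0, -0.001]
ft_force: [-0.7, -0.6, -0.8]
grip_width: 0.0422
grasp_force: 61.1
```

```bash
python3 s.py; python3 wt.py w5.png
```

```text
F [-0.7 -0.6 -0.8] T [ 0.02  0.   -0.01] yaw 128.17 z [0.4552 0.0116 0.1415] j6 0.93
[([283.6, 84.5], [257, 59, 46, 53, 1071], [0.415, 0.0861, 0.145]), ([43.5, 208.9], [30, 194, 32, 30, 441], [0.3106, -0.1313, 0.145]), ([109.1, 220.4], [93, 207, 32, 29, 251], [0.3633, -0.1042, 0.145])]
[([285.2, 68.7], [235, 17, 89, 105, 4384], [0.4125, 0.0853, 0.145]), ([31.5, 275.9], [9, 256, 47, 40, 1101], [0.3743, -0.0686, 0.145])]
```

{"fn": "jog_arm", "kwargs": {"motion": [{"x": 0, "y": 0, "z": 0, "spin": 3, "fingers": 1}, {"x": 0, "y": 0, "z": 0, "spin": 6, "fingers": 1}, {"x": 0, "y": 0, "z": 0, "spin": 10, "fingers": 1}, {"x": 0, "y": 0, "z": 0, "spin": 14, "fingers": 1}, {"x": 0, "y": 0, "z": 0, "spin": 14, "fingers": 1}]}}

```text
clock: 8.82
eef_pos: [0.4556, 0.0115, 0.1417]
tool_rot: [0.543, 0.839, -0.0, -0.0]
ft_force: [-0.1, 0.4, -0.7]
grip_width: 0.0418
grasp_force: 61.1
```

```bash
python3 s.py
```

```text
F [-0.1  0.4 -0.7] T [-0.03 -0.06 -0.  ] yaw 114.16 z [0.4556 0.0115 0.1417] j6 1.174
```

{"fn": "jog_arm", "kwargs": {"motion": [{"x": 0, "y": 0, "z": 0, "spin": 3, "fingers": 1}, {"x": 0, "y": 0, "z": 0, "spin": 6, "fingers": 1}, {"x": 0, "y": 0, "z": 0, "spin": 10, "fingers": 1}, {"x": 0, "y": 0, "z": 0, "spin": 10, "fingers": 1}]}}

```text
clock: 9.32
eef_pos: [0.4557, 0.0115, 0.1418]
tool_rot: [0.614, 0.789, -0.0, -0.0]
ft_force: [0.4, 0.3, -0.8]
grip_width: 0.0417
grasp_force: 61.1
```

```bash
python3 s.py
```

```text
F [ 0.4  0.3 -0.8] T [ 0.05  0.04 -0.01] yaw 104.18 z [0.4557 0.0115 0.1418] j6 1.349
```

Clockwise is free well past 0.3 rad, so the thread is reversed. I'll go on to about 1.1 rad.

{"fn": "jog_arm", "kwargs": {"motion": [{"x": 0, "y": 0, "z": 0, "spin": 5, "fingers": 1}, {"x": 0, "y": 0, "z": 0, "spin": 10, "fingers": 1}, {"x": 0, "y": 0, "z": 0, "spin": 15, "fingers": 1}, {"x": 0, "y": 0, "z": 0, "spin": 20, "fingers": 1}, {"x": 0, "y": 0, "z": 0, "spin": 20, "fingers": 1}]}}

```text
clock: 9.95
eef_pos: [0.4557, 0.0115, 0.1418]
tool_rot: [0.742, 0.67, -0.0, -0.0]
ft_force: [-0.2, -0.3, -0.8]
grip_width: 0.0415
grasp_force: 61.0
```

```bash
python3 s.py
```

```text
F [-0.2 -0.3 -0.8] T [-0.03  0.   -0.04] yaw 84.2 z [0.4557 0.0115 0.1418] j6 1.697
```

{"fn": "jog_arm", "kwargs": {"motion": [{"x": 0, "y": 0, "z": 0, "spin": 4, "fingers": 1}, {"x": 0, "y": 0, "z": 0, "spin": 8, "fingers": 1}, {"x": 0, "y": 0, "z": 0, "spin": 12, "fingers": 1}, {"x": 0, "y": 0, "z": 0, "spin": 16, "fingers": 1}, {"x": 0, "y": 0, "z": 0, "spin": 16, "fingers": 1}]}}

```text
clock: 10.58
eef_pos: [0.4559, 0.0117, 0.1418]
tool_rot: [0.828, 0.561, 0.0, -0.0]
ft_force: [0.3, 0.4, -0.6]
grip_width: 0.0418
grasp_force: 61.0
```

```bash
python3 s.py; python3 wt.py w6.png
```

```text
F [ 0.3  0.4 -0.6] T [ 0.19 -0.13 -0.  ] yaw 68.22 z [0.4559 0.0117 0.1418] j6 1.976
[([283.6, 84.5], [257, 59, 46, 53, 1071], [0.415, 0.0861, 0.145]), ([43.5, 208.9], [30, 194, 32, 30, 441], [0.3106, -0.1313, 0.145]), ([109.1, 220.4], [93, 207, 32, 29, 251], [0.3633, -0.1042, 0.145])]
[([108.4, 143.7], [58, 99, 118, 101, 3915], [0.4144, 0.0849, 0.145])]
```

The cap has turned about 60° (1.05 rad) clockwise without torque. Now a gentle lift in small steps.

{"fn": "jog_arm", "kwargs": {"motion": [{"x": 0, "y": 0, "z": -2, "spin": 2, "fingers": 1}, {"x": 0, "y": 0, "z": -3, "spin": 2, "fingers": 1}, {"x": 0, "y": 0, "z": -4, "spin": 2, "fingers": 1}, {"x": 0, "y": 0, "z": -4, "spin": 2, "fingers": 1}]}}

```text
clock: 11.12
eef_pos: [0.456, 0.0116, 0.146]
tool_rot: [0.838, 0.545, 0.0, 0.0]
ft_force: [1.5, 1.9, -1.0]
grip_width: 0.0418
grasp_force: 61.0
```

```bash
python3 s.py
```

```text
F [ 1.5  1.9 -1. ] T [ 0.32 -0.34 -0.02] yaw 66.05 z [0.456  0.0116 0.146 ] j6 2.014
```

{"fn": "jog_arm", "kwargs": {"motion": [{"x": 0, "y": 0, "z": -2, "spin": 0, "fingers": 1}, {"x": 0, "y": 0, "z": -4, "spin": 0, "fingers": 1}, {"x": 0, "y": 0, "z": -4, "spin": 0, "fingers": 1}]}}

```text
clock: 11.5
eef_pos: [0.4556, 0.0112, 0.15]
tool_rot: [0.839, 0.545, -0.0, 0.0]
ft_force: [-1.4, 0.3, -1.2]
grip_width: 0.0416
grasp_force: 61.2
```

```bash
python3 s.py
```

```text
F [-1.4  0.3 -1.2] T [-0.03 -0.01  0.01] yaw 66.02 z [0.4556 0.0112 0.15  ] j6 2.014
```

The thread is free: 8 mm up with only 1 N. I'll lift it clear.

{"fn": "jog_arm", "kwargs": {"motion": [{"x": 0, "y": 0, "z": -10, "spin": 0, "fingers": 1}, {"x": 0, "y": 0, "z": -20, "spin": 0, "fingers": 1}, {"x": 0, "y": 0, "z": -32, "spin": 0, "fingers": 1}, {"x": 0, "y": 0, "z": -45, "spin": 0, "fingers": 1}, {"x": 0, "y": 0, "z": -60, "spin": 0, "fingers": 1}, {"x": 0, "y": 0, "z": -74, "spin": 0, "fingers": 1}, {"x": 0, "y": 0, "z": -78, "spin": 0, "fingers": 1}, {"x": 0, "y": 0, "z": -78, "spin": 0, "fingers": 1}]}}

```text
clock: 12.5
eef_pos: [0.4559, 0.0114, 0.228]
tool_rot: [0.839, 0.545, 0.0, 0.0]
ft_force: [0.6, 0.1, 0.5]
grip_width: 0.0417
grasp_force: 61.2
```

{"fn": "jog_arm", "kwargs": {"motion": [{"x": 0, "y": 0, "z": 0, "spin": 0, "fingers": 1}, {"x": 0, "y": 0, "z": 0, "spin": 0, "fingers": 1}, {"x": 0, "y": 0, "z": 0, "spin": 0, "fingers": 1}, {"x": 0, "y": 0, "z": 0, "spin": 0, "fingers": 1}]}}

```text
clock: 13.0
eef_pos: [0.4557, 0.0115, 0.2277]
tool_rot: [0.839, 0.545, -0.0, -0.0]
ft_force: [-0.0, -0.4, 0.1]
grip_width: 0.0419
grasp_force: 61.2
```

```bash
python3 s.py; python3 wt.py w7.png; python3 -c "
from h import *
save(camera('side'),'side2.png')"
```

```text
F [-0.  -0.4  0.1] T [-0.01 -0.04  0.03] yaw 66.04 z [0.4557 0.0115 0.2277] j6 2.014
[([283.6, 84.5], [257, 59, 46, 53, 1071], [0.415, 0.0861, 0.145]), ([43.5, 208.9], [30, 194, 32, 30, 441], [0.3106, -0.1313, 0.145]), ([109.1, 220.4], [93, 207, 32, 29, 251], [0.3633, -0.1042, 0.145])]
[([160.5, 134.4], [131, 108, 69, 62, 1391], [0.414, 0.0847, 0.145]), ([225.8, 329.1], [221, 324, 15, 12, 77], [0.386, -0.0833, 0.145])]
```

View pics/w7.png

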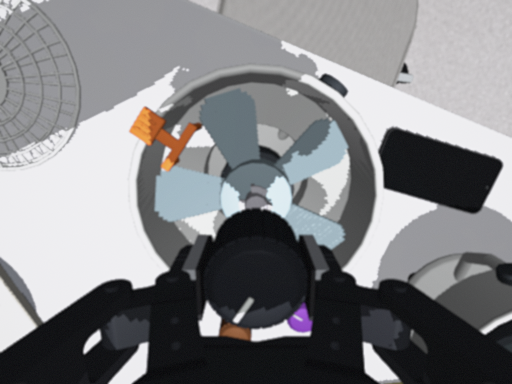

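View pics/side2.png

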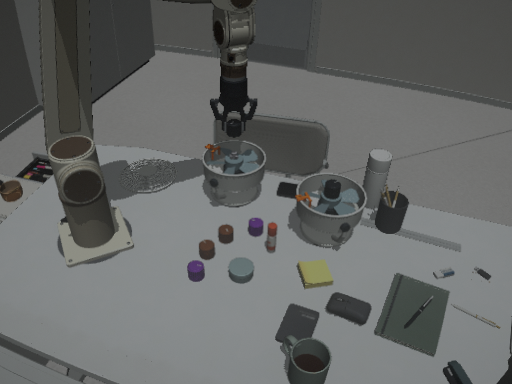

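The wrist view shows the cap in the gripper at (255,275), with the bare hub and stub at (256,195) below it. The tab at (160,134) is within 2 mm of its start. In the side view the cap hangs at (234,127) above the near fan, about 86 mm over the hub. The far fan with its cap at (332,188), the tin, the glue stick and the pad are where they were. I'm handing in.

```bash
python3 -c "
from workcell import bot
print(bot.job_done())"
```

```text
the job is handed in; nothing more can be done
None
```

The near fan's cap is off: its thread is reversed (clockwise loosens), and the gripper is holding it about 86 mm above the hub. The first try counterclockwise dragged the fan a few millimetres, but its lock tab ended within about 2 mm of its start. The job is handed in, with no verdict shown.

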